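Charge the mill jar with one row of grinding balls

TASK

Lift the counting tray by its bridge handle and, without touching the balls, tip it over the mill jar so that only the front row of three balls rolls over the lip into the jar and the other two rows stay in the tray. Then park the tray flat on its plate, back edge right up against the stop, and let go. Leave the jar standing where it is, and do not disturb the bowl or the scoop.

Things in the scene. Friction and masses are not known exactly. Their poses are not given: they have to be found in the camera images.
- tray_grip (a point): Centre of the loose counting tray's handle: a plain steel bridge across the tray, an upright cross plate 10 mm thick (front to back), 74 mm wide, spanning heights 50 to 85 mm above the tray's underside. This point is at its middle, 67.5 mm above the underside, 10.75 mm behind the tray's centre. Axes are the tray's: -x to its front (pouring edge), z up. The balls' tops are only 23 mm above the underside.
- tray: Dark sheet-steel tray, 73.5 mm front to back, 74 mm wide, walls 16 mm high, 0.22 kg; origin under its centre, front edge to -x. Three lanes; 4 mm cross ribs part three rows of balls. In front, no wall but a lip: a 25 degree ramp 5 mm high. Tipped front down, the front row rolls over the lip from about 25 degrees; the other rows stay behind their ribs until about 50 degrees.
- tray_lip (a point): Middle of the top of the tray's front edge, over which the balls leave: 36.75 mm in front of the tray's centre, 8 mm above its underside.
- tray_back (a point): Middle of the outer back face of the tray: 36.75 mm behind the tray's centre, 3 mm above its underside.
- jar: Round open steel mill jar, 110 mm outside diameter, 102 mm inside, 70 mm high, 5 mm base, 0.6 kg, loose on the bench. Origin at the centre of its underside.
- jar_rim (a point): Centre of the jar's mouth, 70 mm above its underside.
- stand: Parking plate for the tray, fixed to the bench: aluminium, 110 x 110 mm, 3 mm thick, with an upstand (the stop) 6 mm thick, its top 20 mm above the bench, along its whole +x edge. Origin at the centre of its underside; +x points to the stop. The tray is parked with its back wall to the stop, its front edge facing -x.
- stand_stop (a point): Middle of the foot of the stop's inner face: 49 mm along +x from the stand's origin, at the height of the plate's top (3 mm). Axes as the stand: +x points into the stop.
- bowl: Bystander: loose white cupping bowl, 84 mm across, 60 mm high; origin under its centre.
- scoop: Bystander: loose aluminium sample scoop about 150 mm long, 50 mm wide; origin on its underside near its middle.
- ball_a1_center (a point): Centre of a white ceramic grinding ball, 20 mm diameter, 16 g; starts in the front row, lane at the tray's -y side.
- ball_a2_center (a point): Centre of a white ceramic grinding ball, 20 mm diameter, 16 g; starts in the front row, middle lane.
- ball_a3_center (a point): Centre of a white ceramic grinding ball, 20 mm diameter, 16 g; starts in the front row, lane at the tray's +y side.
- ball_b1_center (a point): Centre of a white ceramic grinding ball, 20 mm diameter, 16 g; starts in the middle row, lane at the tray's -y side.
- ball_b2_center (a point): Centre of a white ceramic grinding ball, 20 mm diameter, 16 g; starts in the middle row, middle lane.
- ball_b3_center (a point): Centre of a white ceramic grinding ball, 20 mm diameter, 16 g; starts in the middle row, lane at the tray's +y side.
- ball_c1_center (a point): Centre of a white ceramic grinding ball, 20 mm diameter, 16 g; starts in the back row, lane at the tray's -y side.
- ball_c2_center (a point): Centre of a white ceramic grinding ball, 20 mm diameter, 16 g; starts in the back row, middle lane.
- ball_c3_center (a point): Centre of a white ceramic grinding ball, 20 mm diameter, 16 g; starts in the back row, lane at the tray's +y side.
Mind the look-alikes: they are no part of the job. What is shaped like the tray but orange or yellow is not meant.

How it is judged:
By the outcome, as a careful person would: the job done as asked, in the order asked, and still so for the second after the job is handed in, with the robot touching nothing.
It also fails if it takes over 64 s, if anything falls off the work surface, if the arm or the gripper's body presses on something with over 40 N, if the wrist force passes 120 N, or if a joint passes its speed limit or range.

ROBOT

A 6-joint arm with a two-finger parallel gripper is mounted at the origin on the work surface. World frame = base frame: x ahead of the robot, y to its left, z up, the work surface at z = 0. Lengths are in m, angles in rad, forces in N, time in s.
With the tool pointing down it reaches from about 0.375 to 0.975 m from the base axis. Payload 3.8 kg.
Tool frame: the origin (TCP) lies midway between the tips of the shut fingers; the grasp point (between the pads) lies 19 mm behind it; z points along the fingers, y is the line along which they close (so a half turn about z gives the same grasp; the last joint's range is limited). The gripper opens to 85 mm and grips with 20 to 120 N. Pads are 22 mm wide; open, the fingers measure 114 mm over their backs; the gripper's body (76 mm by 85 mm) begins 54 mm behind the grasp point. The pads swing forward as they close: fully open they stand 13 mm farther back than shut.
Start: joints at [1.226, 0.264, 1.604, -0, 1.274, -0.037], TCP at [0.204, 0.643, 0.231] pointing down, gripper open.
Joint ranges: [-2.63, 2.63], [-0.94, 2.18], [0.31, 2.57], [-1.31, 4.45], [0, 2.66], [-2.55, 2.55]. Speed limits (rad/s): [2.57, 2.57, 3.14, 3.14, 3.14, 3.14].

INTERFACE

Orientations are given as a rotation vector (axis times angle).
In Python, from workcell import bot, imaging gives the robot as it stands.
- The arm moves only by the tool step_arm, never from a script. Its argument "series" is a list of rows, each an object of numbers: "grip": the closure, from -1 (fully open) to 1 (shut); "x", "y", "z": the shift along the tool's x, y, z normalised to -1 to 1, where 1 is 500 mm; "ax", "ay", "az": the turn, a rotation vector about the tool's x, y, z normalised to -1 to 1, where 1 is 30 degrees. A call has 1 to 12 rows; each row is the pose to reach, as a shift and turn from the pose commanded when the call began, along the tool's axes at that moment; what a row does not reach only later rows make up. A row lasts 1/10 s, in which the tool goes at most 50 mm and 8.59 degrees, less where a joint would pass 70% of its speed; a pose out of reach is approached as far as the arm can. A call with a number of a shift or a turn outside -1 to 1 is refused whole. A call with a gripper value outside its range is refused whole. The fingers move at their own pace and stop on an object; "force" is the grip in N (left out, the last holds). Time passes only in rows, so rows that repeat a pose let the fingers close. It gives the time, the measured TCP pose, the force, the opening and the grip force at its end, in the units of the state.
- bot.read_state(): the state, without advancing time (a new reading comes with each control period).
- imaging.read_camera(name): name is "scene" or "top"; returns a dict with "img" (400x640x3 uint8, red, green, blue), "fx", "fy", "cx", "cy" (pixels), "R" (3x3) and "t" (3): a world point X has camera coordinates R X + t. Camera axes: x right, y down, z forward; pixel columns grow to the right and rows downward; lengths in m; the calibration is good to about 2 mm. A picture is of the moment at which its call begins. There is no depth.
- bot.finish_job(): hands the job in; it is judged then, once.
The state is a dict: "time": time; "q": joint angles; "joint_vel": joint speeds; "joint_torque": joint torques, N m; "tool_pos": TCP position; "tcp_rot": TCP orientation; "wrist_force": force on the tool from outside, world axes, zero at the start; "torque": the same for the moment, N m; "width": opening from 0.0 (shut) to 1.0 (fully open); "grip_force": force on a finger pad.
Only numpy, scipy, OpenCV 4.12 (cv2) and the standard library are available. Lean on these libraries where they do the work, as an engineer would, in place of code of your own. Each camera call takes 0.05 s, during which the arm holds its last target. There are 200 camera calls.

## Working session

There is one attempt and no reset: what is moved stays moved. The work goes in short steps, Python scripts to look and compute and a tool call to move; the robot and the scene stay as the last step left them, time stands still between calls to the robot, and variables do not carry over. Pictures are saved under pics/ and viewed, at most 10 in all, crops included, and the job is handed in when it is done.

Besides the shell and the picture viewer there is one more tool, called after "Request:" as name(argument=value, ...) on one line, values as JSON. step_arm: Moves the arm, as the interface text tells. Scaled input: -1 to 1 covers 500 mm each way for a shift and 30 degrees each way for a turn. Its arguments: {"type":"object","properties":{"series":{"type":"array","items":{"type":"object","properties":{"grip":{"type":"number"},"x":{"type":"number","minimum":-1,"maximum":1},"y":{"type":"number","minimum":-1,"maximum":1},"z":{"type":"number","minimum":-1,"maximum":1},"ax":{"type":"number","minimum":-1,"maximum":1},"ay":{"type":"number","minimum":-1,"maximum":1},"az":{"type":"number","minimum":-1,"maximum":1}}}},"force":{"type":"number"}},"required":["series"]}

```bash
mkdir -p pics; ls; python3 - <<'E'
from workcell import bot, imaging
import cv2, pickle
s=bot.read_state(); print({k:s[k] for k in('time','q','tool_pos','tcp_rot','wrist_force','width')})
d={n:imaging.read_camera(n) for n in('scene','top')}
pickle.dump(d,open('c0.pkl','wb'))
for n in d:
    c=d[n]; print(n,c['fx'],c['cx'],c['cy'],c['R'],c['t'])
    cv2.imwrite(f'pics/{n}0.png',c['img'][:,:,::-1])
E
```

```text
pics
{'time': 0.0, 'q': array([ 1.22610727e+00,  2.64770779e-01,  1.60540341e+00, -1.92640917e-06,
        1.27372883e+00, -3.68935443e-02]), 'tool_pos': array([0.2042394 , 0.64256561, 0.2299343 ]), 'tcp_rot': array([-0.48150974, -3.10402944,  0.00356331]), 'wrist_force': array([ 0.66651545,  1.58757715, -0.14171912]), 'width': 1.001971891094616}
scene 478.5158220531016 301.6242908503903 203.94021186791258 [[ 0.62354644  0.78175507 -0.0069891 ]
 [ 0.61630004 -0.49703668 -0.6108427 ]
 [-0.48100321  0.37658141 -0.79172113]] [-0.32884977 -0.27731853  1.44716288]
top 384.82445737930067 312.1901778109162 196.40488869594898 [[ 0.00695577 -0.99978903  0.01932673]
 [-0.98779462 -0.00987727 -0.15544847]
 [ 0.15560657 -0.01800958 -0.98765493]] [-0.03449947  0.53041395  0.79589112]
```

View pics/scene0.png

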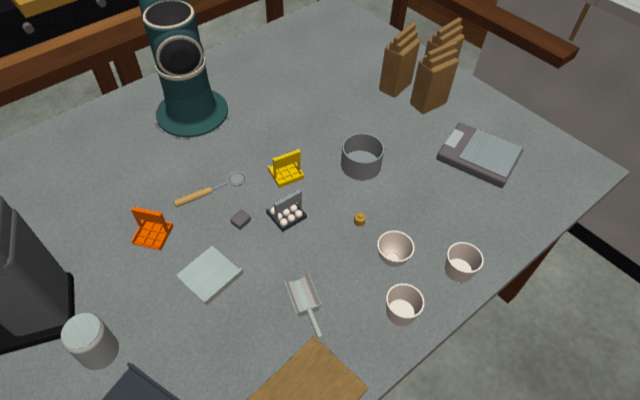

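View pics/top0.png

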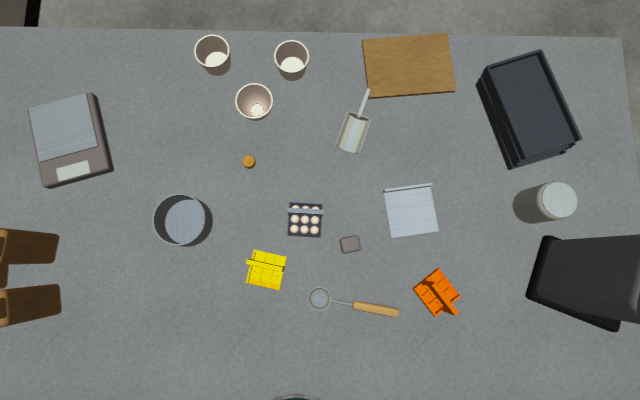

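The scene view shows the dark tray at about (287,213), the jar at (362,157) and the plate at (210,274). In the top view they are at (305,220), (180,220) and (411,211). I'll enlarge these for precise points.

```bash
python3 - <<'E'
import pickle,cv2,numpy as np
d=pickle.load(open('c0.pkl','rb'))
for n in d:print(n,-d[n]['R'].T@d[n]['t'])
def crop(n,u,v,w,h,k):
    im=cv2.resize(d[n]['img'][v:v+h,u:u+w,::-1],None,fx=k,fy=k,interpolation=cv2.INTER_CUBIC)
    for i in range(0,w,10): cv2.putText(im,str(u+i),(i*k,8),0,.3,(0,255,255)); cv2.line(im,(i*k,10),(i*k,14),(0,255,255))
    for i in range(0,h,10): cv2.putText(im,str(v+i),(0,i*k+4),0,.3,(0,255,0)); 
    return im
T=crop('top',280,195,50,50,8);S=crop('scene',262,185,50,50,8)
T2=crop('top',375,175,70,70,5);S2=crop('scene',170,240,80,70,5)
cv2.imwrite('pics/tray.png',np.hstack([T,S]))
cv2.imwrite('pics/stand.png',np.hstack([T2,S2]))
E
```

```text
scene [ 1.07205452 -0.42573213  0.97405308]
top [ 0.40033413 -0.01491949  0.86918458]
```

View pics/tray.png

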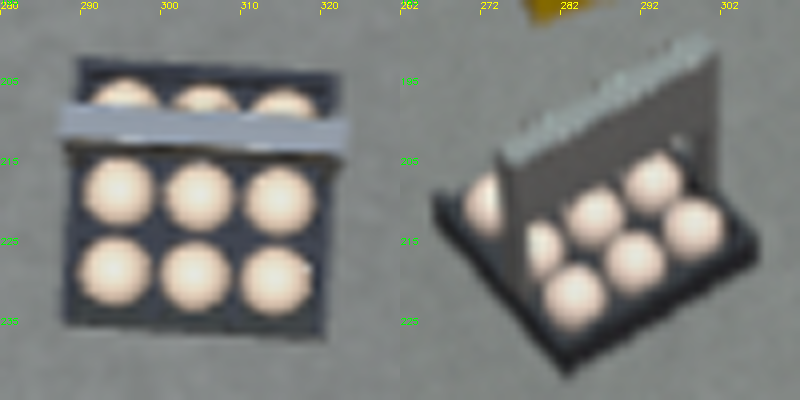

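View pics/stand.png

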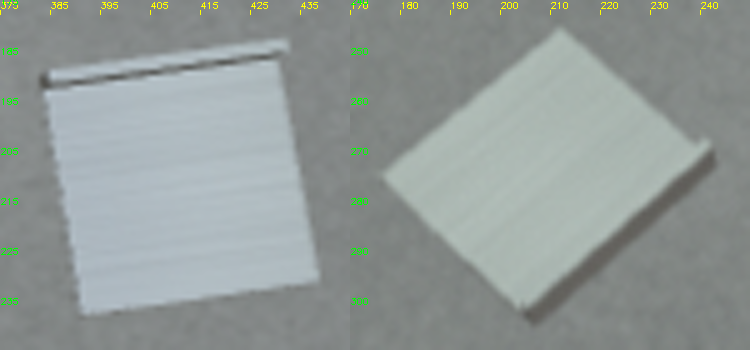

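```bash
cat > h.py <<'E'
import numpy as np,cv2
from scipy.optimize import least_squares
def proj(c,P):
    q=np.atleast_2d(P)@c['R'].T+c['t']; return np.c_[c['fx']*q[:,0]/q[:,2]+c['cx'],c['fy']*q[:,1]/q[:,2]+c['cy']]
def world(p,P):
    x,y,a=p[:3];c,s=np.cos(a),np.sin(a);P=np.atleast_2d(P).astype(float)
    return P@np.array([[c,s,0],[-s,c,0],[0,0,1]])+[x,y,p[3] if len(p)>3 else 0]
def fit(obs,p0):  # obs: list of (cam, local pt, pixel)
    r=lambda p:np.concatenate([(proj(c,world(p,L))[0]-u) for c,L,u in obs])
    s=least_squares(r,p0,loss='soft_l1'); return s.x,r(s.x).reshape(-1,2)
def ray(c,u,z): # point at height z
    d=c['R'].T@np.array([(u[0]-c['cx'])/c['fx'],(u[1]-c['cy'])/c['fy'],1]);o=-c['R'].T@c['t'];return o+d*(z-o[2])/d[2]
def tri(c1,u1,c2,u2):
    f=lambda X:np.r_[proj(c1,X)[0]-u1,proj(c2,X)[0]-u2];s=least_squares(f,[.5,0,.05]);return s.x,s.fun
E
cat > m.py <<'E'
from h import *;import pickle
d=pickle.load(open('c0.pkl','rb'));T,S=d['top'],d['scene']
k=lambda u,v,x,y,s:np.array([u+x/s-.5+.5/s,v+y/s-.5+.5/s])
t=lambda x,y:k(280,195,x,y,8); s=lambda x,y:k(262,185,x-400,y,8)
t2=lambda x,y:k(375,175,x,y,5); s2=lambda x,y:k(170,240,x-400+50,y,5)
print('handle top tri',tri(T,t(204,130),S,s(605,104)))
print('ball a2 tri',tri(T,t(194,276),S,s(496,202))[0],'b1 tri',tri(T,t(280,202),S,s(540,248)),'b2',tri(T,t(199,197),S,s(596,216)),'b3',tri(T,t(119,192),S,s(654,181)))
m=1e-3*1
obs=[]
for y,b in ((25,(119,192)),(0,(199,197)),(-25,(280,202))):pass
W,L=37*m,36.75*m
for loc,px in (((L,W,16*m),(79,58)),((L,-W,16*m),(340,75)),((-L,W,8*m),(64,325)),((-L,-W,8*m),(327,338)),((5.75*m,W,85*m),(60,136)),((15.75*m,W,85*m),(63,103)),((15.75*m,-W,85*m),(350,122)),((5.75*m,-W,85*m),(346,155))):obs.append((T,loc,t(*px)))
for loc,px in (((L,-W,0),(568,376)),((L,W,0),(756,260)),((15.75*m,-W,85*m),(515,165)),((15.75*m,W,85*m),(718,55)),((5.75*m,W,85*m),(697,38)),((5.75*m,-W,85*m),(498,153))):obs.append((S,loc,s(*px)))
p,r=fit(obs,[.47,0,0,0]);print('tray',p,'\n',r.round(1).tolist())
h=55*m;obs=[(T,(-h,h,3*m),t2(82,314)),(T,(-h,-h,3*m),t2(319,280)),(T,(h,h,20*m),t2(48,70)),(T,(h,-h,20*m),t2(289,40)),(T,(49*m,h,3*m),t2(45,90)),(T,(49*m,-h,3*m),t2(280,60)),
(S,(-h,h,3*m),s2(562,28)),(S,(-h,-h,3*m),s2(383,175)),(S,(h,h,0),s2(716,162)),(S,(h,-h,0),s2(532,325))]
p,r=fit(obs,[.47,-.2,.1,0]);print('stand',p,'\n',r.round(1).tolist())
E
python3 m.py
python3 - <<'E'
import sys;sys.path.insert(0,'.')
import pickle,cv2,numpy as np
from h import *
d=pickle.load(open('c0.pkl','rb'));c=d['top']
X=ray(c,(180,220),.07);print('jar guess',X)
im=[]
for n,u,v,w,h in(('top',140,180,80,80),('scene',325,120,80,80)):
    c=d[n];i=cv2.resize(c['img'][v:v+h,u:u+w,::-1],None,fx=5,fy=5,interpolation=cv2.INTER_CUBIC)
    for z,r,col in((.07,.055,(0,255,255)),(0,.055,(0,255,0))):
        a=np.linspace(0,2*np.pi,100);P=np.c_[X[0]+r*np.cos(a),X[1]+r*np.sin(a),0*a+z]
        q=(proj(c,P)-[u,v]+.5)*5; cv2.polylines(i,[q.round().astype(np.int32)],True,col,1)
    im.append(i)
cv2.imwrite('pics/jar.png',np.hstack(im))
E
```

```text
handle top tri (array([ 0.4938646 , -0.01537359,  0.08185529]), array([ 0.27233477,  0.16820426,  0.36605002, -0.05389193]))
ball a2 tri [ 0.45751765 -0.0204005   0.00216176] b1 tri (array([ 0.48234341, -0.03600128,  0.01458977]), array([-0.06869759, -0.04239808, -0.08939601,  0.01108712])) b2 (array([ 0.48331153, -0.01393601,  0.01383795]), array([ 0.1533182 ,  0.09467357,  0.2004362 , -0.02810929])) b3 (array([0.48441116, 0.00830994, 0.01472807]), array([ 0.16252248,  0.10041127,  0.21360511, -0.03349115]))
tray [ 0.48331011 -0.01464395 -0.04668331 -0.00133898] 
 [[-0.1, 0.2], [0.2, -0.1], [-0.1, -0.1], [0.1, 0.1], [0.0, 0.6], [-0.1, -0.1], [0.0, -0.4], [0.3, 0.3], [-0.2, 0.6], [0.6, 0.7], [-0.0, 0.5], [0.2, -0.2], [0.4, -0.7], [-0.3, -0.7]]
stand [ 5.06584034e-01 -2.55450603e-01  1.43396203e-01  3.41152678e-05] 
 [[0.1, 0.4], [0.5, 0.6], [0.4, 0.2], [0.0, -0.2], [-0.1, 0.0], [-0.1, -0.2], [0.3, -0.4], [-0.5, -0.3], [0.6, 0.8], [0.7, 0.2]]
jar guess [0.47409772 0.24368256 0.07      ]
```

View pics/jar.png

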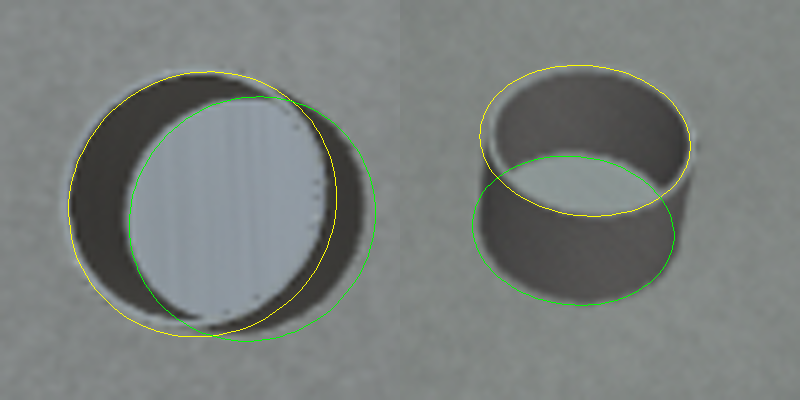

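The jar overlay fits within about 2 mm (nudge to about 0.476, 0.246). Next I check what stands near the approach path, and the move numbers.

```bash
cat >> h.py <<'E'
from scipy.spatial.transform import Rotation as Ro
def mv(pos,rot,tpos,R1):
    R0=Ro.from_rotvec(rot); return (R0.inv().apply(np.array(tpos)-pos)/.5).round(4),((R0.inv()*R1).as_rotvec(degrees=True)/30).round(4)
def down(yaw,tip=0): # tool y along tray +x at yaw, tip = front down deg
    c,s=np.cos(yaw),np.sin(yaw);B=Ro.from_matrix(np.array([[-s,c,0],[c,s,0],[0,0,-1.]]).T.T) 
    return B*Ro.from_rotvec([-np.radians(tip),0,0])
E
python3 - <<'E'
from h import *;import pickle
from workcell import bot
d=pickle.load(open('c0.pkl','rb'));T,S=d['top'],d['scene']
for P in((0,0,0),(0,0,.3),(.204,.643,.23),(.204,.643,.45),(.3,.5,.15)):print(P,proj(T,P).round(),proj(S,P).round())
print('knife block top tri', tri(S,(415,28),T,(5,245)), 'block base right', [ray(T,u,0).round(3) for u in((60,235),(60,262),(60,290))],[ray(S,u,0).round(3) for u in((383,90),(397,97),(415,107),(422,111),(447,96))])
print(down(0).as_matrix())
s=bot.read_state();print(mv(s['tool_pos'],s['tcp_rot'],[.494,-.0151,.16],down(-.047)))
E
```

```text
(0, 0, 0) [[296. 453.]] [[193. 112.]]
(0, 0, 0.3) [[290. 569.]] [[171.  22.]]
(0.204, 0.643, 0.23) [[-127.  384.]] [[403.  -4.]]
(0.204, 0.643, 0.45) [[-379.  458.]] [[417. -85.]]
(0.3, 0.5, 0.15) [[ 15. 312.]] [[388.  53.]]
knife block top tri (array([0.41771155, 0.41928704, 0.30689348]), array([-7.36392065,  4.6105853 , -3.93851741, -2.4685337 ])) block base right [array([0.445, 0.529, 0.   ]), array([0.386, 0.523, 0.   ]), array([0.326, 0.517, 0.   ])] [array([0.287, 0.519, 0.   ]), array([0.339, 0.529, 0.   ]), array([0.406, 0.538, 0.   ]), array([0.431, 0.541, 0.   ]), array([0.433, 0.652, 0.   ])]
[[ 0.  1.  0.]
 [ 1.  0.  0.]
 [ 0.  0. -1.]]
(array([-0.9508, -1.0778,  0.1423]), array([-3.6000e-03,  2.5000e-03,  2.5018e+00]))
```

The top camera view shows knife blocks at x 0.29–0.43, y 0.52–0.65, so I raise the tool, pull back toward the base and then swing round.

Request:
step_arm(series=[{"grip":-1,"z":-0.1},{"z":-0.2,"grip":-1},{"x":-0.026,"y":-0.16,"z":-0.24,"grip":-1},{"x":-0.04,"y":-0.26,"z":-0.24,"grip":-1},{"x":-0.052,"y":-0.34,"z":-0.24,"grip":-1},{"x":-0.052,"y":-0.388,"z":-0.24,"grip":-1},{"x":-0.13,"y":-0.43,"z":-0.22,"az":0.25,"grip":-1},{"x":-0.21,"y":-0.48,"z":-0.2,"az":0.5,"grip":-1},{"x":-0.29,"y":-0.53,"z":-0.2,"az":0.75,"grip":-1},{"x":-0.36,"y":-0.58,"z":-0.2,"az":1,"grip":-1},{"x":-0.391,"y":-0.596,"z":-0.2,"az":1,"grip":-1},{"x":-0.391,"y":-0.596,"z":-0.2,"az":1,"grip":-1}])

```text
validation failed for argument at $.se...
```

```bash
cat > g.py <<'E'
from h import *;import sys
from workcell import bot
def go(x,y,z,yaw=0,tip=0):
    s=bot.read_state();print('t',round(s['time'],2),'pos',s['tool_pos'].round(4),'q',s['q'].round(3),'F',s['wrist_force'].round(1),'w',round(s['width'],3),'g',s['grip_force'])
    print(mv(s['tool_pos'],s['tcp_rot'],[x,y,z],down(yaw,tip)))
if __name__=='__main__':go(*map(float,sys.argv[1:]))
E
python3 g.py .494 -.0151 .16 -.047
```

```text
t 0.1 pos [0.2043 0.6426 0.23  ] q [ 1.226  0.265  1.605  0.     1.274 -0.037] F [ 0.2 -0.3  0.6] w 0.997 g 0.0
(array([-0.9508, -1.0778,  0.1423]), array([-3.6000e-03,  2.5000e-03,  2.5018e+00]))
```

Request:
step_arm(force=60, series=[{"x":0,"y":0,"z":-0.1,"ax":0,"ay":0,"az":0,"grip":-1},{"x":0,"y":0,"z":-0.2,"ax":0,"ay":0,"az":0,"grip":-1},{"x":-0.026,"y":-0.16,"z":-0.24,"ax":0,"ay":0,"az":0,"grip":-1},{"x":-0.052,"y":-0.34,"z":-0.24,"ax":0,"ay":0,"az":0,"grip":-1},{"x":-0.052,"y":-0.388,"z":-0.24,"ax":0,"ay":0,"az":0,"grip":-1}])

```text
time: 0.6
tool_pos: [0.1796, 0.4958, 0.3493]
tcp_rot: [0.481, 3.104, 0.001]
wrist_force: [0.3, -0.1, 0.2]
width: 1.002
grip_force: 0.0
```

Request:
step_arm(series=[{"x":-0.07,"y":-0.05,"z":0.02,"ax":0,"ay":0,"az":0.1,"grip":-1},{"x":-0.15,"y":-0.1,"z":0.04,"ax":0,"ay":0,"az":0.2,"grip":-1},{"x":-0.23,"y":-0.16,"z":0.06,"ax":0,"ay":0,"az":0.32,"grip":-1},{"x":-0.3,"y":-0.22,"z":0.08,"ax":0,"ay":0,"az":0.45,"grip":-1},{"x":-0.38,"y":-0.27,"z":0.1,"ax":0,"ay":0,"az":0.6,"grip":-1},{"x":-0.46,"y":-0.32,"z":0.13,"ax":0,"ay":0,"az":0.75,"grip":-1},{"x":-0.53,"y":-0.37,"z":0.16,"ax":0,"ay":0,"az":0.88,"grip":-1},{"x":-0.6,"y":-0.43,"z":0.18,"ax":0,"ay":0,"az":1,"grip":-1},{"x":-0.676,"y":-0.478,"z":0.2,"ax":0,"ay":0,"az":1,"grip":-1},{"x":-0.676,"y":-0.478,"z":0.2,"ax":0,"ay":0,"az":1,"grip":-1}])

```text
time: 1.6
tool_pos: [0.4308, 0.1625, 0.2469]
tcp_rot: [-1.277, -2.87, 0.005]
wrist_force: [-0.4, -0.1, 0.1]
width: 1.001
grip_force: 0.0
```

```bash
python3 g.py .494 -.0151 .16 -.047
```

```text
t 1.6 pos [0.4308 0.1625 0.2469] q [ 3.080e-01 -1.600e-01  2.020e+00 -2.000e-03  1.285e+00 -4.240e-01] F [-0.4 -0.1  0.1] w 1.001 g 0.0
(array([-0.3484, -0.1432,  0.1746]), array([-0.0056,  0.004 ,  1.4903]))
```

Request:
step_arm(series=[{"x":-0.08,"y":-0.03,"z":0.02,"ax":0,"ay":0,"az":0.25,"grip":-1},{"x":-0.15,"y":-0.06,"z":0.05,"ax":0,"ay":0,"az":0.5,"grip":-1},{"x":-0.2,"y":-0.09,"z":0.05,"ax":0,"ay":0,"az":0.75,"grip":-1},{"x":-0.23,"y":-0.12,"z":0.05,"ax":0,"ay":0,"az":1,"grip":-1},{"x":-0.23,"y":-0.12,"z":0.05,"ax":0,"ay":0,"az":1,"grip":-1},{"x":-0.23,"y":-0.12,"z":0.05,"ax":0,"ay":0,"az":1,"grip":-1},{"x":-0.23,"y":-0.12,"z":0.05,"ax":0,"ay":0,"az":1,"grip":-1}])

```text
time: 2.3
tool_pos: [0.4625, 0.0425, 0.224]
tcp_rot: [-1.966, -2.45, -0.001]
wrist_force: [-0.3, 0.4, -0.4]
width: 1.003
grip_force: 0.0
```

```bash
python3 g.py .494 -.0151 .16 -.047
```

```text
t 2.3 pos [0.4625 0.0425 0.224 ] q [ 3.800e-02 -1.380e-01  2.044e+00  1.000e-03  1.236e+00 -1.810e-01] F [-0.3  0.4 -0.4] w 1.003 g 0.0
(array([-0.1263,  0.0366,  0.128 ]), array([ 2.000e-04, -1.100e-03,  5.069e-01]))
```

Request:
step_arm(series=[{"x":-0.04,"y":0.01,"z":0.04,"ax":0,"ay":0,"az":0.15,"grip":-1},{"x":-0.09,"y":0.025,"z":0.09,"ax":0,"ay":0,"az":0.35,"grip":-1},{"x":-0.126,"y":0.037,"z":0.128,"ax":0,"ay":0,"az":0.507,"grip":-1},{"x":-0.126,"y":0.037,"z":0.128,"ax":0,"ay":0,"az":0.507,"grip":-1},{"x":-0.126,"y":0.037,"z":0.128,"ax":0,"ay":0,"az":0.507,"grip":-1}])

```text
time: 2.8
tool_pos: [0.4938, -0.0151, 0.1597]
tcp_rot: [-2.272, -2.167, 0.001]
wrist_force: [0.3, -0.6, 0.3]
width: 1.0
grip_force: 0.0
```

```bash
python3 g.py .494 -.0151 .0485 -.047; python3 - <<'E'
from h import *
from workcell import imaging
im=[]
for n,u,v in(('top',260,170),('scene',240,150)):
    c=imaging.read_camera(n);i=cv2.resize(c['img'][v:v+90,u:u+90,::-1],None,fx=4.4,fy=4.4,interpolation=cv2.INTER_CUBIC)
    for P,col in(((.494,-.0151,.085),(0,0,255)),((.494,-.0151,.16),(0,255,0))):
        q=(proj(c,P)[0]-[u,v]+.5)*4.4;cv2.circle(i,tuple(int(a) for a in q),3,col,1)
    im.append(i)
cv2.imwrite('pics/pre.png',np.hstack(im))
E
```

```text
t 2.8 pos [ 0.4938 -0.0151  0.1597] q [-8.100e-02 -2.100e-02  2.059e+00  1.000e-03  1.105e+00 -3.500e-02] F [ 0.3 -0.6  0.3] w 1.0 g 0.0
(array([-1.000e-04,  7.000e-04,  2.225e-01]), array([-0.0028, -0.0012, -0.0001]))
```

View pics/pre.png

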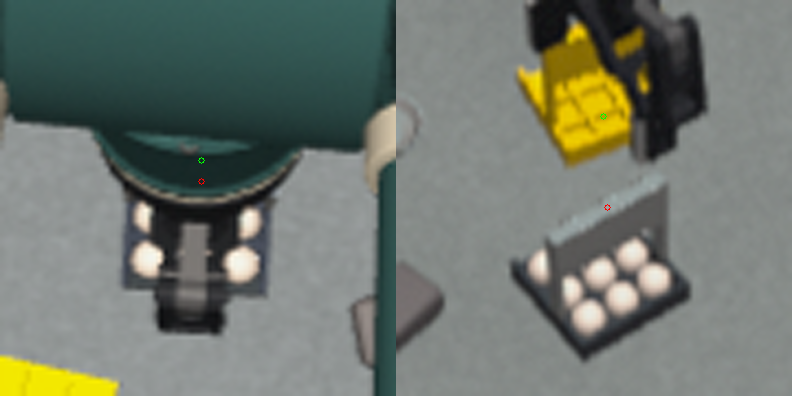

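The gripper is centred over the handle (scene crop: red handle-top dot at (607,207), fingers straddling above). Descending and closing.

Request:
step_arm(series=[{"x":0,"y":0,"z":0.06,"ax":0,"ay":0,"az":0,"grip":-1},{"x":0,"y":0,"z":0.12,"ax":0,"ay":0,"az":0,"grip":-1},{"x":0,"y":0,"z":0.17,"ax":0,"ay":0,"az":0,"grip":-1},{"x":0,"y":0,"z":0.2,"ax":0,"ay":0,"az":0,"grip":-1},{"x":0,"y":0,"z":0.22,"ax":0,"ay":0,"az":0,"grip":-1},{"x":0,"y":0,"z":0.22,"ax":0,"ay":0,"az":0,"grip":-1},{"x":0,"y":0,"z":0.22,"ax":0,"ay":0,"az":0,"grip":-1}])

```text
time: 3.6
tool_pos: [0.4951, -0.0158, 0.0511]
tcp_rot: [2.274, 2.166, 0.002]
wrist_force: [0.3, -0.1, -0.3]
width: 1.001
grip_force: 0.0
```

Request:
step_arm(force=60, series=[{"x":0,"y":0,"z":0,"ax":0,"ay":0,"az":0,"grip":0},{"x":0,"y":0,"z":0,"ax":0,"ay":0,"az":0,"grip":0.4},{"x":0,"y":0,"z":0,"ax":0,"ay":0,"az":0,"grip":0.6},{"x":0,"y":0,"z":0,"ax":0,"ay":0,"az":0,"grip":0.7},{"x":0,"y":0,"z":0,"ax":0,"ay":0,"az":0,"grip":0.8},{"x":0,"y":0,"z":0,"ax":0,"ay":0,"az":0,"grip":1},{"x":0,"y":0,"z":0,"ax":0,"ay":0,"az":0,"grip":1},{"x":0,"y":0,"z":0,"ax":0,"ay":0,"az":0,"grip":1},{"x":0,"y":0,"z":0,"ax":0,"ay":0,"az":0,"grip":1}])

```text
time: 4.5
tool_pos: [0.4946, -0.0162, 0.0501]
tcp_rot: [2.276, 2.165, 0.001]
wrist_force: [1.2, -0.4, 0.5]
width: 0.108
grip_force: 60.2
```

```bash
python3 g.py .494 -.0151 .17 -.047
```

```text
t 4.5 pos [ 0.4946 -0.0162  0.0501] q [-0.083  0.116  2.148 -0.     0.878 -0.033] F [ 1.2 -0.4  0.5] w 0.108 g 60.16716241836548
(array([ 0.0021, -0.0011, -0.2398]), array([ 0.0014,  0.0001, -0.0051]))
```

Request:
step_arm(series=[{"x":0,"y":0,"z":-0.01,"ax":0,"ay":0,"az":0,"grip":1},{"x":0,"y":0,"z":-0.03,"ax":0,"ay":0,"az":0,"grip":1},{"x":0,"y":0,"z":-0.06,"ax":0,"ay":0,"az":0,"grip":1},{"x":0,"y":0,"z":-0.1,"ax":0,"ay":0,"az":0,"grip":1},{"x":0,"y":0,"z":-0.15,"ax":0,"ay":0,"az":0,"grip":1},{"x":0,"y":0,"z":-0.2,"ax":0,"ay":0,"az":0,"grip":1},{"x":0,"y":0,"z":-0.24,"ax":0,"ay":0,"az":0,"grip":1},{"x":0,"y":0,"z":-0.27,"ax":0,"ay":0,"az":0,"grip":1},{"x":0,"y":0,"z":-0.29,"ax":0,"ay":0,"az":0,"grip":1},{"x":0,"y":0,"z":-0.3,"ax":0,"ay":0,"az":0,"grip":1},{"x":0,"y":0,"z":-0.3,"ax":0,"ay":0,"az":0,"grip":1}])

```text
time: 5.6
tool_pos: [0.4942, -0.0161, 0.2001]
tcp_rot: [2.276, 2.165, 0.0]
wrist_force: [-0.7, -0.1, -4.3]
width: 0.105
grip_force: 59.5
```

```bash
python3 g.py .532 .274 .20 .46; python3 - <<'E'
from h import *
from workcell import imaging
im=[]
for n,u,v in(('top',260,150),('scene',230,110)):
    c=imaging.read_camera(n);i=cv2.resize(c['img'][v:v+100,u:u+100,::-1],None,fx=4,fy=4,interpolation=cv2.INTER_CUBIC)
    im.append(i)
cv2.imwrite('pics/lift.png',np.hstack(im))
E
```

```text
t 5.6 pos [ 0.4942 -0.0161  0.2001] q [-0.083 -0.059  2.017 -0.     1.183 -0.033] F [-0.7 -0.1 -4.3] w 0.105 g 59.50210690498352
(array([5.833e-01, 4.670e-02, 3.000e-04]), array([ 4.000e-04,  1.000e-04, -9.734e-01]))
```

View pics/lift.png

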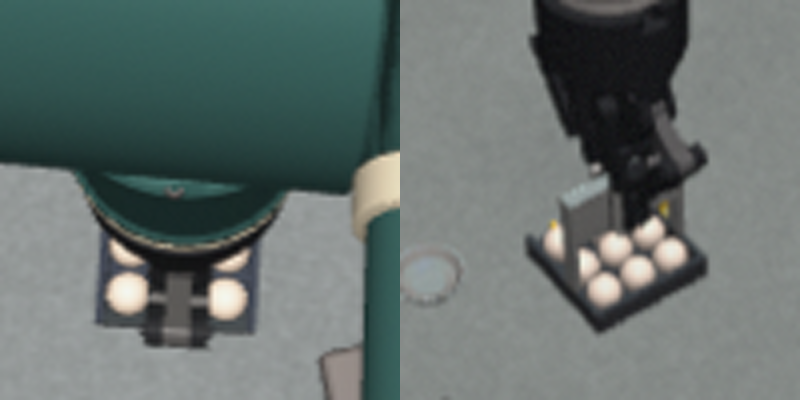

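The tray hangs level with its balls in place (scene crop, tray at about (615,270)). Moving to the jar.

Request:
step_arm(series=[{"x":0.006,"y":0,"z":0,"ax":0,"ay":0,"az":-0.01,"grip":1},{"x":0.02,"y":0,"z":0,"ax":0,"ay":0,"az":-0.03,"grip":1},{"x":0.042,"y":0.002,"z":0,"ax":0,"ay":0,"az":-0.07,"grip":1},{"x":0.072,"y":0.004,"z":0,"ax":0,"ay":0,"az":-0.12,"grip":1},{"x":0.106,"y":0.007,"z":0,"ax":0,"ay":0,"az":-0.18,"grip":1},{"x":0.142,"y":0.01,"z":0,"ax":0,"ay":0,"az":-0.24,"grip":1},{"x":0.178,"y":0.013,"z":0,"ax":0,"ay":0,"az":-0.3,"grip":1},{"x":0.214,"y":0.016,"z":0,"ax":0,"ay":0,"az":-0.36,"grip":1},{"x":0.25,"y":0.019,"z":0,"ax":0,"ay":0,"az":-0.42,"grip":1},{"x":0.286,"y":0.022,"z":0,"ax":0,"ay":0,"az":-0.48,"grip":1},{"x":0.32,"y":0.025,"z":0,"ax":0,"ay":0,"az":-0.54,"grip":1},{"x":0.35,"y":0.028,"z":0,"ax":0,"ay":0,"az":-0.6,"grip":1}])

```text
time: 6.9
tool_pos: [0.5166, 0.1598, 0.1996]
tcp_rot: [-1.905, -2.498, 0.0]
wrist_force: [0.6, -0.6, -4.3]
width: 0.11
grip_force: 59.5
```

```bash
python3 g.py .532 .274 .20 .46
```

```text
t 6.9 pos [0.5166 0.1598 0.1996] q [ 0.254  0.033  1.927  0.     1.182 -0.014] F [ 0.6 -0.6 -4.3] w 0.11 g 59.50527369976044
(array([ 0.2121,  0.0901, -0.0007]), array([-0.0008, -0.0009, -0.3673]))
```

Request:
step_arm(series=[{"x":0.022,"y":0.008,"z":0,"ax":0,"ay":0,"az":-0.03,"grip":1},{"x":0.05,"y":0.02,"z":0,"ax":0,"ay":0,"az":-0.08,"grip":1},{"x":0.08,"y":0.034,"z":0,"ax":0,"ay":0,"az":-0.13,"grip":1},{"x":0.11,"y":0.048,"z":0,"ax":0,"ay":0,"az":-0.19,"grip":1},{"x":0.14,"y":0.06,"z":0,"ax":0,"ay":0,"az":-0.25,"grip":1},{"x":0.168,"y":0.072,"z":0,"ax":0,"ay":0,"az":-0.3,"grip":1},{"x":0.19,"y":0.081,"z":0,"ax":0,"ay":0,"az":-0.34,"grip":1},{"x":0.205,"y":0.087,"z":0,"ax":0,"ay":0,"az":-0.36,"grip":1},{"x":0.212,"y":0.09,"z":0,"ax":0,"ay":0,"az":-0.367,"grip":1},{"x":0.212,"y":0.09,"z":0,"ax":0,"ay":0,"az":-0.367,"grip":1},{"x":0.212,"y":0.09,"z":0,"ax":0,"ay":0,"az":-0.367,"grip":1}])

```text
time: 8.0
tool_pos: [0.5325, 0.2716, 0.1999]
tcp_rot: [1.661, 2.666, -0.001]
wrist_force: [-1.3, 0.5, -3.7]
width: 0.107
grip_force: 59.5
```

```bash
python3 - <<'E'
from g import *
J=np.array([.476,.246]);u=np.array([np.cos(.46),np.sin(.46)])
go(*(J+.0625*u),.139,.46)
for th in(6,12,18,24,28,32,34,36):
    a=np.radians(th);c,s=np.cos(a),np.sin(a)
    P=[*(J+(.015+.0475*c-.042*s)*u),.097+.0475*s+.042*c]
    s=bot.read_state();m=mv(np.r_[J+.0625*u,.139],down(.46).as_rotvec(),P,down(.46,th));print(th,m)
E
```

```text
t 8.0 pos [0.5325 0.2716 0.1999] q [ 0.43   0.141  1.809 -0.     1.192 -0.026] F [-1.3  0.5 -3.7] w 0.107 g 59.50287938117981
(array([0.0043, 0.0011, 0.1217]), array([-0.0009,  0.0007, -0.0068]))
6 (array([ 0.    , -0.0093, -0.0095]), array([-0.2,  0. , -0. ]))
12 (array([ 0.    , -0.0195, -0.0179]), array([-0.4,  0. , -0. ]))
18 (array([-0.    , -0.0306, -0.0252]), array([-0.6,  0. , -0. ]))
24 (array([-0.    , -0.0424, -0.0314]), array([-0.8,  0. ,  0. ]))
28 (array([-0.    , -0.0506, -0.0348]), array([-0.9333,  0.    ,  0.    ]))
32 (array([-0.    , -0.0589, -0.0376]), array([-1.0667,  0.    ,  0.    ]))
34 (array([ 0.    , -0.0632, -0.0388]), array([-1.1333,  0.    ,  0.    ]))
36 (array([ 0.    , -0.0675, -0.0398]), array([-1.2,  0. ,  0. ]))
```

Request:
step_arm(series=[{"x":0.001,"y":0,"z":0.01,"ax":0,"ay":0,"az":-0.006,"grip":1},{"x":0.002,"y":0,"z":0.03,"ax":0,"ay":0,"az":-0.006,"grip":1},{"x":0.004,"y":0.001,"z":0.055,"ax":0,"ay":0,"az":-0.006,"grip":1},{"x":0.004,"y":0.001,"z":0.08,"ax":0,"ay":0,"az":-0.006,"grip":1},{"x":0.004,"y":0.001,"z":0.1,"ax":0,"ay":0,"az":-0.006,"grip":1},{"x":0.004,"y":0.001,"z":0.115,"ax":0,"ay":0,"az":-0.006,"grip":1},{"x":0.004,"y":0.001,"z":0.122,"ax":0,"ay":0,"az":-0.006,"grip":1},{"x":0.004,"y":0.001,"z":0.122,"ax":0,"ay":0,"az":-0.006,"grip":1},{"x":0.004,"y":0.001,"z":0.122,"ax":0,"ay":0,"az":-0.006,"grip":1}])

```text
time: 8.9
tool_pos: [0.5325, 0.2742, 0.1393]
tcp_rot: [1.657, 2.669, 0.001]
wrist_force: [-0.8, -0.1, -3.7]
width: 0.108
grip_force: 59.5
```

Request:
step_arm(series=[{"x":0,"y":-0.003,"z":-0.003,"ax":-0.06,"ay":0,"az":0,"grip":1},{"x":0,"y":-0.0065,"z":-0.0065,"ax":-0.14,"ay":0,"az":0,"grip":1},{"x":0,"y":-0.0105,"z":-0.0105,"ax":-0.22,"ay":0,"az":0,"grip":1},{"x":0,"y":-0.015,"z":-0.0145,"ax":-0.31,"ay":0,"az":0,"grip":1},{"x":0,"y":-0.0195,"z":-0.018,"ax":-0.4,"ay":0,"az":0,"grip":1},{"x":0,"y":-0.025,"z":-0.0215,"ax":-0.5,"ay":0,"az":0,"grip":1},{"x":0,"y":-0.0306,"z":-0.025,"ax":-0.6,"ay":0,"az":0,"grip":1},{"x":0,"y":-0.036,"z":-0.028,"ax":-0.69,"ay":0,"az":0,"grip":1},{"x":0,"y":-0.04,"z":-0.03,"ax":-0.76,"ay":0,"az":0,"grip":1},{"x":0,"y":-0.0424,"z":-0.0314,"ax":-0.8,"ay":0,"az":0,"grip":1},{"x":0,"y":-0.0424,"z":-0.0314,"ax":-0.8,"ay":0,"az":0,"grip":1}])

```text
time: 10.0
tool_pos: [0.5124, 0.2643, 0.1548]
tcp_rot: [1.516, 2.443, 0.519]
wrist_force: [0.0, 0.3, -3.6]
width: 0.107
grip_force: 59.6
```

```bash
python3 - <<'E'
from g import *
from workcell import imaging
J=np.array([.476,.246]);u=np.array([np.cos(.46),np.sin(.46)])
for th in(28,32,36):
    a=np.radians(th);c,s=np.cos(a),np.sin(a)
    go(*(J+(.015+.0475*c-.042*s)*u),.097+.0475*s+.042*c,.46,th)
im=[]
for n,x,v in(('top',130,150),('scene',310,80)):
    c=imaging.read_camera(n);im.append(cv2.resize(c['img'][v:v+100,x:x+100,::-1],None,fx=4,fy=4,interpolation=cv2.INTER_CUBIC))
cv2.imwrite('pics/tip.png',np.hstack(im))
E
```

```text
t 10.0 pos [0.5124 0.2643 0.1548] q [ 0.424 -0.103  2.206  0.025  0.62  -0.053] F [ 0.   0.3 -3.6] w 0.107 g 59.60168659687042
(array([-0.0005, -0.0051, -0.0057]), array([-1.34e-01,  1.00e-04, -2.00e-04]))
t 10.0 pos [0.5124 0.2643 0.1548] q [ 0.424 -0.103  2.206  0.025  0.62  -0.053] F [ 0.   0.3 -3.6] w 0.107 g 59.60168659687042
(array([-0.0005, -0.0116, -0.0117]), array([-2.673e-01,  2.000e-04, -2.000e-04]))
t 10.0 pos [0.5124 0.2643 0.1548] q [ 0.424 -0.103  2.206  0.025  0.62  -0.053] F [ 0.   0.3 -3.6] w 0.107 g 59.60168659687042
(array([-0.0005, -0.0185, -0.0172]), array([-4.006e-01,  2.000e-04, -2.000e-04]))
```

View pics/tip.png

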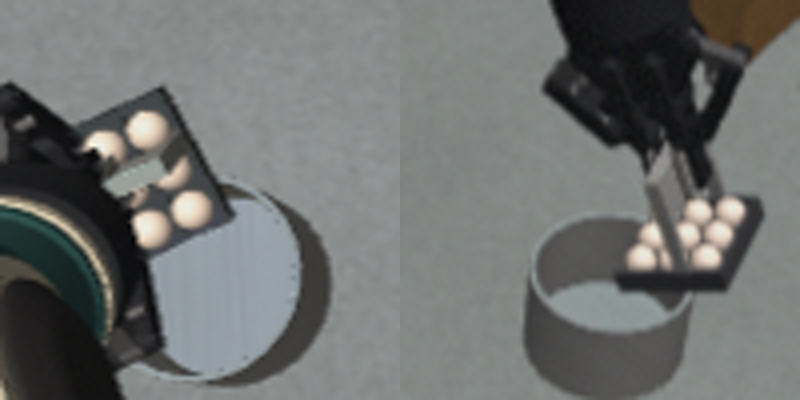

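At 24° all balls remain in the tray and the lip is over the jar mouth (top crop, lip about (195,238); jar mouth centre about (200,282)). Tipping on slowly.

Request:
step_arm(series=[{"x":0,"y":-0.002,"z":-0.003,"ax":-0.06,"ay":0,"az":0,"grip":1},{"x":0,"y":-0.005,"z":-0.0057,"ax":-0.134,"ay":0,"az":0,"grip":1},{"x":0,"y":-0.008,"z":-0.0087,"ax":-0.2,"ay":0,"az":0,"grip":1},{"x":0,"y":-0.0116,"z":-0.0117,"ax":-0.267,"ay":0,"az":0,"grip":1},{"x":0,"y":-0.0116,"z":-0.0117,"ax":-0.267,"ay":0,"az":0,"grip":1},{"x":0,"y":-0.0116,"z":-0.0117,"ax":-0.267,"ay":0,"az":0,"grip":1},{"x":0,"y":-0.0116,"z":-0.0117,"ax":-0.267,"ay":0,"az":0,"grip":1},{"x":0,"y":-0.0116,"z":-0.0117,"ax":-0.267,"ay":0,"az":0,"grip":1},{"x":0,"y":-0.0116,"z":-0.0117,"ax":-0.267,"ay":0,"az":0,"grip":1},{"x":0,"y":-0.0116,"z":-0.0117,"ax":-0.267,"ay":0,"az":0,"grip":1}])

```text
time: 11.1
tool_pos: [0.5065, 0.2613, 0.1578]
tcp_rot: [1.46, 2.352, 0.675]
wrist_force: [0.3, 0.8, -3.2]
width: 0.11
grip_force: 59.7
```

```bash
python3 - <<'E'
from g import *
from workcell import imaging
J=np.array([.476,.246]);u=np.array([np.cos(.46),np.sin(.46)])
for th in(36,0):
    a=np.radians(th);c,s=np.cos(a),np.sin(a)
    go(*(J+(.015+.0475*c-.042*s)*u),.097+.0475*s+.042*c,.46,th)
im=[]
for n,x,v in(('top',130,150),('scene',310,80)):
    c=imaging.read_camera(n);im.append(cv2.resize(c['img'][v:v+100,x:x+100,::-1],None,fx=4,fy=4,interpolation=cv2.INTER_CUBIC))
cv2.imwrite('pics/tip2.png',np.hstack(im))
E
```

```text
t 11.1 pos [0.5065 0.2613 0.1578] q [ 0.42  -0.184  2.316  0.049  0.452 -0.078] F [ 0.3  0.8 -3.2] w 0.11 g 59.71044659614563
(array([-0.0004, -0.008 , -0.0076]), array([-0.1329,  0.0002, -0.0003]))
t 11.1 pos [0.5065 0.2613 0.1578] q [ 0.42  -0.184  2.316  0.049  0.452 -0.078] F [ 0.3  0.8 -3.2] w 0.11 g 59.71044659614563
(array([-0.0004,  0.0282,  0.062 ]), array([ 1.0671e+00,  1.0000e-04, -4.0000e-04]))
```

View pics/tip2.png

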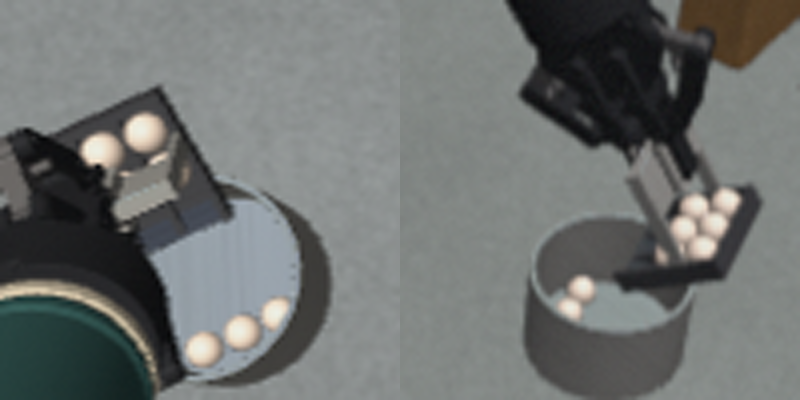

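All three front balls lie in the jar (top crop (204,349), (241,331), (276,314)), the front row is empty and the other rows stayed. Levelling the tray again.

Request:
step_arm(series=[{"x":0,"y":0.001,"z":0.002,"ax":0.04,"ay":0,"az":0,"grip":1},{"x":0,"y":0.004,"z":0.007,"ax":0.13,"ay":0,"az":0,"grip":1},{"x":0,"y":0.008,"z":0.014,"ax":0.25,"ay":0,"az":0,"grip":1},{"x":0,"y":0.011,"z":0.022,"ax":0.38,"ay":0,"az":0,"grip":1},{"x":0,"y":0.015,"z":0.03,"ax":0.51,"ay":0,"az":0,"grip":1},{"x":0,"y":0.018,"z":0.037,"ax":0.64,"ay":0,"az":0,"grip":1},{"x":0,"y":0.021,"z":0.044,"ax":0.76,"ay":0,"az":0,"grip":1},{"x":0,"y":0.024,"z":0.05,"ax":0.87,"ay":0,"az":0,"grip":1},{"x":0,"y":0.026,"z":0.055,"ax":0.95,"ay":0,"az":0,"grip":1},{"x":0,"y":0.027,"z":0.058,"ax":1,"ay":0,"az":0,"grip":1},{"x":0,"y":0.027,"z":0.058,"ax":1,"ay":0,"az":0,"grip":1}])

```text
time: 12.3
tool_pos: [0.5315, 0.2737, 0.1401]
tcp_rot: [1.647, 2.653, 0.047]
wrist_force: [0.9, 0.4, -3.3]
width: 0.109
grip_force: 59.6
```

```bash
python3 g.py .532 .274 .21 .44
```

```text
t 12.3 pos [0.5315 0.2737 0.1401] q [ 4.330e-01  1.700e-01  1.893e+00  1.000e-03  1.043e+00 -2.700e-02] F [ 0.9  0.4 -3.3] w 0.109 g 59.6292918920517
(array([ 1.000e-04,  6.200e-03, -1.397e-01]), array([ 0.0678, -0.0005,  0.0377]))
```

Request:
step_arm(series=[{"x":0,"y":0.001,"z":-0.006,"ax":0.02,"ay":0,"az":0,"grip":1},{"x":0,"y":0.002,"z":-0.02,"ax":0.04,"ay":0,"az":0,"grip":1},{"x":0,"y":0.003,"z":-0.04,"ax":0.06,"ay":0,"az":0,"grip":1},{"x":0,"y":0.004,"z":-0.065,"ax":0.068,"ay":0,"az":0,"grip":1},{"x":0,"y":0.006,"z":-0.09,"ax":0.068,"ay":0,"az":0,"grip":1},{"x":0,"y":0.006,"z":-0.11,"ax":0.068,"ay":0,"az":0,"grip":1},{"x":0,"y":0.006,"z":-0.13,"ax":0.068,"ay":0,"az":0,"grip":1},{"x":0,"y":0.006,"z":-0.138,"ax":0.068,"ay":0,"az":0,"grip":1},{"x":0,"y":0.006,"z":-0.14,"ax":0.068,"ay":0,"az":0,"grip":1},{"x":0,"y":0.006,"z":-0.14,"ax":0.068,"ay":0,"az":0,"grip":1}])

```text
time: 13.3
tool_pos: [0.5306, 0.2733, 0.2101]
tcp_rot: [-1.657, -2.669, 0.001]
wrist_force: [0.2, 0.3, -2.8]
width: 0.109
grip_force: 59.6
```

```bash
python3 g.py .527 0.01 .20 .3; python3 g.py .5235 -.2531 .20 .143
```

```text
t 13.3 pos [0.5306 0.2733 0.2101] q [ 0.434  0.132  1.8   -0.     1.21  -0.026] F [ 0.2  0.3 -2.8] w 0.109 g 59.621654748916626
(array([-0.4687, -0.2401,  0.0204]), array([-1.600e-03,  1.000e-04,  3.052e-01]))
t 13.3 pos [0.5306 0.2733 0.2101] q [ 0.434  0.132  1.8   -0.     1.21  -0.026] F [ 0.2  0.3 -2.8] w 0.109 g 59.621654748916626
(array([-0.9372, -0.4799,  0.0206]), array([-1.50e-03,  2.00e-04,  6.05e-01]))
```

Request:
step_arm(series=[{"x":-0.006,"y":-0.003,"z":0,"ax":0,"ay":0,"az":0.004,"grip":1},{"x":-0.019,"y":-0.01,"z":0,"ax":0,"ay":0,"az":0.012,"grip":1},{"x":-0.042,"y":-0.022,"z":0,"ax":0,"ay":0,"az":0.027,"grip":1},{"x":-0.075,"y":-0.038,"z":0,"ax":0,"ay":0,"az":0.048,"grip":1},{"x":-0.112,"y":-0.058,"z":0,"ax":0,"ay":0,"az":0.073,"grip":1},{"x":-0.155,"y":-0.079,"z":0,"ax":0,"ay":0,"az":0.1,"grip":1},{"x":-0.197,"y":-0.101,"z":0,"ax":0,"ay":0,"az":0.127,"grip":1},{"x":-0.239,"y":-0.122,"z":0,"ax":0,"ay":0,"az":0.154,"grip":1},{"x":-0.281,"y":-0.144,"z":0,"ax":0,"ay":0,"az":0.181,"grip":1},{"x":-0.323,"y":-0.166,"z":0,"ax":0,"ay":0,"az":0.208,"grip":1},{"x":-0.36,"y":-0.185,"z":0,"ax":0,"ay":0,"az":0.233,"grip":1},{"x":-0.39,"y":-0.2,"z":0,"ax":0,"ay":0,"az":0.252,"grip":1}])

```text
time: 14.5
tool_pos: [0.527, 0.0515, 0.2103]
tcp_rot: [1.832, 2.552, -0.002]
wrist_force: [0.0, -0.2, -3.0]
width: 0.106
grip_force: 59.6
```

```bash
python3 g.py .5235 -.2531 .20 .143
```

```text
t 14.5 pos [0.527  0.0515 0.2103] q [ 5.100e-02  3.000e-03  1.937e+00 -1.000e-03  1.202e+00 -2.740e-01] F [ 0.  -0.2 -3. ] w 0.106 g 59.62673485279083
(array([-0.575 , -0.2014,  0.0212]), array([-0.0016,  0.0016,  0.3483]))
```

Request:
step_arm(series=[{"x":-0.03,"y":-0.01,"z":0,"ax":0,"ay":0,"az":0.02,"grip":1},{"x":-0.07,"y":-0.024,"z":0,"ax":0,"ay":0,"az":0.043,"grip":1},{"x":-0.115,"y":-0.04,"z":0,"ax":0,"ay":0,"az":0.07,"grip":1},{"x":-0.16,"y":-0.056,"z":0,"ax":0,"ay":0,"az":0.097,"grip":1},{"x":-0.205,"y":-0.072,"z":0,"ax":0,"ay":0,"az":0.124,"grip":1},{"x":-0.25,"y":-0.088,"z":0,"ax":0,"ay":0,"az":0.151,"grip":1},{"x":-0.295,"y":-0.103,"z":0,"ax":0,"ay":0,"az":0.178,"grip":1},{"x":-0.34,"y":-0.119,"z":0,"ax":0,"ay":0,"az":0.206,"grip":1},{"x":-0.385,"y":-0.135,"z":0,"ax":0,"ay":0,"az":0.233,"grip":1},{"x":-0.425,"y":-0.149,"z":0,"ax":0,"ay":0,"az":0.258,"grip":1},{"x":-0.458,"y":-0.16,"z":0,"ax":0,"ay":0,"az":0.278,"grip":1},{"x":-0.48,"y":-0.168,"z":0,"ax":0,"ay":0,"az":0.29,"grip":1}])

```text
time: 15.7
tool_pos: [0.525, -0.2018, 0.2104]
tcp_rot: [-2.02, -2.406, 0.001]
wrist_force: [-0.6, -0.0, -3.6]
width: 0.108
grip_force: 59.6
```

```bash
python3 g.py .5235 -.2531 .08 .143
```

```text
t 15.7 pos [ 0.525  -0.2018  0.2104] q [-4.110e-01  6.700e-02  1.871e+00 -1.000e-03  1.204e+00 -5.850e-01] F [-0.6 -0.  -3.6] w 0.108 g 59.625821113586426
(array([-0.1004, -0.0206,  0.2608]), array([-0.0011,  0.0007,  0.0595]))
```

Request:
step_arm(series=[{"x":-0.02,"y":-0.004,"z":0,"ax":0,"ay":0,"az":0.012,"grip":1},{"x":-0.045,"y":-0.009,"z":0.01,"ax":0,"ay":0,"az":0.027,"grip":1},{"x":-0.07,"y":-0.014,"z":0.03,"ax":0,"ay":0,"az":0.042,"grip":1},{"x":-0.09,"y":-0.018,"z":0.06,"ax":0,"ay":0,"az":0.055,"grip":1},{"x":-0.1,"y":-0.021,"z":0.1,"ax":0,"ay":0,"az":0.06,"grip":1},{"x":-0.1,"y":-0.021,"z":0.14,"ax":0,"ay":0,"az":0.06,"grip":1},{"x":-0.1,"y":-0.021,"z":0.18,"ax":0,"ay":0,"az":0.06,"grip":1},{"x":-0.1,"y":-0.021,"z":0.215,"ax":0,"ay":0,"az":0.06,"grip":1},{"x":-0.1,"y":-0.021,"z":0.24,"ax":0,"ay":0,"az":0.06,"grip":1},{"x":-0.1,"y":-0.021,"z":0.255,"ax":0,"ay":0,"az":0.06,"grip":1},{"x":-0.1,"y":-0.021,"z":0.26,"ax":0,"ay":0,"az":0.06,"grip":1},{"x":-0.1,"y":-0.021,"z":0.26,"ax":0,"ay":0,"az":0.06,"grip":1}])

```text
time: 16.9
tool_pos: [0.5239, -0.2512, 0.0803]
tcp_rot: [-2.055, -2.376, 0.001]
wrist_force: [-0.5, 0.8, -3.3]
width: 0.106
grip_force: 59.6
```

```bash
python3 g.py .5235 -.2531 .054 .143
```

```text
t 16.9 pos [ 0.5239 -0.2512  0.0803] q [-4.900e-01  2.270e-01  1.947e+00 -1.000e-03  9.670e-01 -6.340e-01] F [-0.5  0.8 -3.3] w 0.106 g 59.63214576244354
(array([-0.0037, -0.0013,  0.0525]), array([-0.0011,  0.0001,  0.0032]))
```

Request:
step_arm(series=[{"x":-0.002,"y":-0.006,"z":0,"ax":0,"ay":0,"az":0.003,"grip":1},{"x":-0.003,"y":-0.01,"z":0.01,"ax":0,"ay":0,"az":0.003,"grip":1},{"x":-0.003,"y":-0.01,"z":0.024,"ax":0,"ay":0,"az":0.003,"grip":1},{"x":-0.003,"y":-0.01,"z":0.036,"ax":0,"ay":0,"az":0.003,"grip":1},{"x":-0.003,"y":-0.01,"z":0.046,"ax":0,"ay":0,"az":0.003,"grip":1},{"x":-0.003,"y":-0.01,"z":0.05,"ax":0,"ay":0,"az":0.003,"grip":1},{"x":-0.003,"y":-0.01,"z":0.05,"ax":0,"ay":0,"az":0.003,"grip":1},{"x":-0.003,"y":-0.01,"z":0.05,"ax":0,"ay":0,"az":0.003,"grip":1}])

```text
time: 17.7
tool_pos: [0.5192, -0.2534, 0.0554]
tcp_rot: [-2.057, -2.374, 0.001]
wrist_force: [-0.2, 0.8, -3.6]
width: 0.106
grip_force: 59.6
```

Request:
step_arm(series=[{"x":0,"y":0.002,"z":0,"ax":0,"ay":0,"az":0,"grip":1},{"x":0,"y":0.006,"z":0,"ax":0,"ay":0,"az":0,"grip":1},{"x":0,"y":0.01,"z":0,"ax":0,"ay":0,"az":0,"grip":1},{"x":0,"y":0.013,"z":0,"ax":0,"ay":0,"az":0,"grip":1},{"x":0,"y":0.016,"z":0,"ax":0,"ay":0,"az":0,"grip":1},{"x":0,"y":0.016,"z":0,"ax":0,"ay":0,"az":0,"grip":1},{"x":0,"y":0.016,"z":0,"ax":0,"ay":0,"az":0,"grip":1}])

```text
time: 18.4
tool_pos: [0.527, -0.2522, 0.0554]
tcp_rot: [-2.057, -2.374, 0.001]
wrist_force: [-1.0, 0.0, -3.2]
width: 0.106
grip_force: 59.6
```

```bash
python3 g.py .5294 -.2522 .053 .143
```

```text
t 18.4 pos [ 0.527  -0.2522  0.0554] q [-4.890e-01  2.640e-01  1.956e+00 -1.000e-03  9.230e-01 -6.310e-01] F [-1.   0.  -3.2] w 0.106 g 59.627997279167175
(array([-0.0007,  0.0048,  0.0048]), array([-0.0011,  0.0003,  0.0002]))
```

Request:
step_arm(series=[{"x":0,"y":0.002,"z":0,"ax":0,"ay":0,"az":0,"grip":1},{"x":0,"y":0.004,"z":0,"ax":0,"ay":0,"az":0,"grip":1},{"x":0,"y":0.004,"z":0,"ax":0,"ay":0,"az":0,"grip":1}])

```text
time: 18.7
tool_pos: [0.5291, -0.2519, 0.0554]
tcp_rot: [-2.057, -2.374, 0.001]
wrist_force: [-0.8, -0.3, -3.4]
width: 0.107
grip_force: 59.6
```

Request:
step_arm(series=[{"x":0,"y":0.001,"z":0,"ax":0,"ay":0,"az":0,"grip":1},{"x":0,"y":0.002,"z":0,"ax":0,"ay":0,"az":0,"grip":1},{"x":0,"y":0.002,"z":0,"ax":0,"ay":0,"az":0,"grip":1}])

```text
time: 19.0
tool_pos: [0.53, -0.2518, 0.0554]
tcp_rot: [-2.057, -2.374, 0.001]
wrist_force: [-1.4, -0.4, -3.7]
width: 0.111
grip_force: 59.6
```

Request:
step_arm(series=[{"x":0,"y":0.001,"z":0,"ax":0,"ay":0,"az":0,"grip":1},{"x":0,"y":0.001,"z":0,"ax":0,"ay":0,"az":0,"grip":1}])

```text
time: 19.2
tool_pos: [0.5303, -0.2517, 0.0553]
tcp_rot: [-2.057, -2.374, 0.001]
wrist_force: [-0.4, 0.5, -3.6]
width: 0.108
grip_force: 59.6
```

No contact yet; continuing in small steps.

Request:
step_arm(series=[{"x":0,"y":0.001,"z":0,"ax":0,"ay":0,"az":0,"grip":1},{"x":0,"y":0.002,"z":0,"ax":0,"ay":0,"az":0,"grip":1},{"x":0,"y":0.002,"z":0,"ax":0,"ay":0,"az":0,"grip":1}])

```text
time: 19.5
tool_pos: [0.5306, -0.2516, 0.0552]
tcp_rot: [-2.055, -2.374, 0.003]
wrist_force: [-4.1, -1.4, -1.7]
width: 0.102
grip_force: 59.9
```

Request:
step_arm(series=[{"x":0,"y":0.001,"z":0,"ax":0,"ay":0,"az":0,"grip":1},{"x":0,"y":0.002,"z":0,"ax":0,"ay":0,"az":0,"grip":1},{"x":0,"y":0.002,"z":0,"ax":0,"ay":0,"az":0,"grip":1}])

```text
time: 19.8
tool_pos: [0.5308, -0.2516, 0.0551]
tcp_rot: [-2.054, -2.373, 0.004]
wrist_force: [-6.5, -2.1, 0.0]
width: 0.11
grip_force: 60.2
```

Contact with the stop at x≈0.530, matching the estimate. Easing the push a little, then lowering onto the plate.

Request:
step_arm(series=[{"x":0,"y":-0.001,"z":0.001,"ax":0,"ay":0,"az":0,"grip":1},{"x":0,"y":-0.001,"z":0.002,"ax":0,"ay":0,"az":0,"grip":1},{"x":0,"y":-0.001,"z":0.003,"ax":0,"ay":0,"az":0,"grip":1},{"x":0,"y":-0.001,"z":0.004,"ax":0,"ay":0,"az":0,"grip":1},{"x":0,"y":-0.001,"z":0.004,"ax":0,"ay":0,"az":0,"grip":1}])

```text
time: 20.3
tool_pos: [0.5306, -0.2514, 0.0532]
tcp_rot: [-2.055, -2.373, 0.003]
wrist_force: [-5.4, -0.6, 1.1]
width: 0.105
grip_force: 60.0
```

Request:
step_arm(series=[{"x":0,"y":0,"z":0.001,"ax":0,"ay":0,"az":0,"grip":1},{"x":0,"y":0,"z":0.001,"ax":0,"ay":0,"az":0,"grip":1}])

```text
time: 20.5
tool_pos: [0.5306, -0.2514, 0.0532]
tcp_rot: [-2.055, -2.373, 0.003]
wrist_force: [-6.3, -0.8, 2.6]
width: 0.106
grip_force: 60.6
```

Request:
step_arm(series=[{"x":0,"y":0,"z":0.001,"ax":0,"ay":0,"az":0,"grip":1},{"x":0,"y":0,"z":0.001,"ax":0,"ay":0,"az":0,"grip":0.7},{"x":0,"y":0,"z":0.001,"ax":0,"ay":0,"az":0,"grip":0.4},{"x":0,"y":0,"z":0.001,"ax":0,"ay":0,"az":0,"grip":0},{"x":0,"y":0,"z":0.001,"ax":0,"ay":0,"az":0,"grip":-0.5},{"x":0,"y":0,"z":0.001,"ax":0,"ay":0,"az":0,"grip":-1},{"x":0,"y":0,"z":0.001,"ax":0,"ay":0,"az":0,"grip":-1},{"x":0,"y":0,"z":0.001,"ax":0,"ay":0,"az":0,"grip":-1},{"x":0,"y":0,"z":0.001,"ax":0,"ay":0,"az":0,"grip":-1}])

```text
time: 21.4
tool_pos: [0.5319, -0.2515, 0.0523]
tcp_rot: [-2.057, -2.374, 0.001]
wrist_force: [-0.2, -0.1, 0.0]
width: 0.999
grip_force: 0.0
```

Request:
step_arm(series=[{"x":0,"y":-0.003,"z":-0.02,"ax":0,"ay":0,"az":0,"grip":-1},{"x":0,"y":-0.003,"z":-0.06,"ax":0,"ay":0,"az":0,"grip":-1},{"x":0,"y":-0.003,"z":-0.12,"ax":0,"ay":0,"az":0,"grip":-1},{"x":0,"y":-0.003,"z":-0.18,"ax":0,"ay":0,"az":0,"grip":-1},{"x":0,"y":-0.003,"z":-0.24,"ax":0,"ay":0,"az":0,"grip":-1},{"x":0,"y":-0.003,"z":-0.3,"ax":0,"ay":0,"az":0,"grip":-1},{"x":0,"y":-0.07,"z":-0.36,"ax":0,"ay":0,"az":0,"grip":-1},{"x":0.08,"y":-0.1,"z":-0.42,"ax":0,"ay":0,"az":0,"grip":-1},{"x":0.16,"y":-0.1,"z":-0.45,"ax":0,"ay":0,"az":0,"grip":-1},{"x":0.25,"y":-0.1,"z":-0.45,"ax":0,"ay":0,"az":0,"grip":-1},{"x":0.33,"y":-0.1,"z":-0.45,"ax":0,"ay":0,"az":0,"grip":-1},{"x":0.4,"y":-0.1,"z":-0.45,"ax":0,"ay":0,"az":0,"grip":-1}])

```text
time: 22.6
tool_pos: [0.4534, -0.059, 0.2786]
tcp_rot: [2.056, 2.373, 0.001]
wrist_force: [0.4, -0.1, -0.9]
width: 0.999
grip_force: 0.0
```

```bash
python3 - <<'E'
from h import *
from workcell import imaging
T=imaging.read_camera('top');S=imaging.read_camera('scene')
r=lambda c,u,v,w,k:cv2.resize(c['img'][v:v+w,u:u+w,::-1],None,fx=k,fy=k,interpolation=cv2.INTER_CUBIC)
a=np.hstack([r(T,375,170,75,5),r(S,170,230,75,5)])
b=np.hstack([r(T,135,175,90,2),r(S,310,110,90,2),cv2.resize(S['img'][:,:,::-1],(288,180))])
b=cv2.copyMakeBorder(b,0,0,0,750-b.shape[1],0)
cv2.imwrite('pics/end.png',np.vstack([a,b]))
E
```

```text
(no output)
```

View pics/end.png

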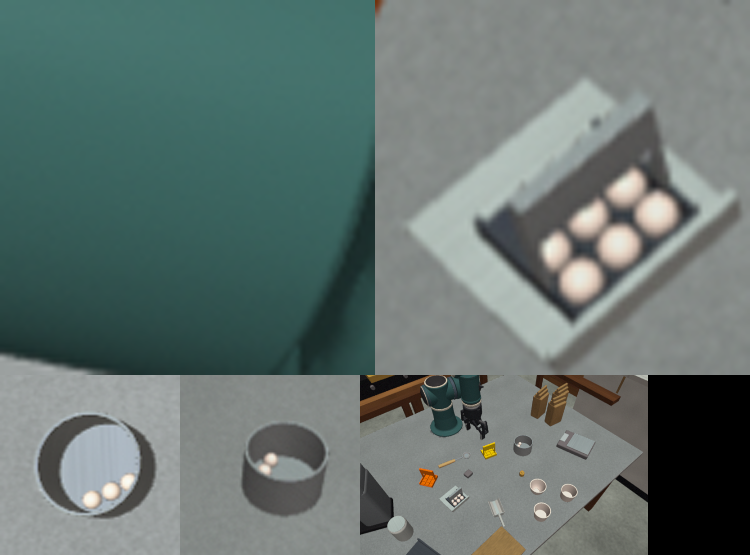

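The final picture shows the tray flat on its plate with its back edge parallel to and against the stop (edge from (575,320) to (700,212)). Six balls are still in the tray, three are in the jar, and the jar, bowl and scoop are unmoved. Handing in.

```bash
python3 -c "
from workcell import bot
print(bot.finish_job())"
```

```text
the job is handed in; nothing more can be done
None
```

Job handed in at about 23 s: the three front balls are in the jar, the other six are still in the tray, and the tray is parked flat against the stop and released; no verdict on the judging came back.

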